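Pin the ledge lamp post, hold its sprung leg at the mark and close the cam lever

TASK

Set up the small lamp post on the barbecue ledge: take the blue-headed locking pin out of the bamboo block, push it fully home in the opening of the post's foot and let go of it. Then grip the sprung lamp leg, push it down until the red ring sits right on top of the orange cam ring, and, keeping it gripped at that mark, sweep the orange cam lever round until it is fully closed. Finish still holding the leg at the mark, with the lever closed and the pin home, so that I can then tighten the clamp screw, and leave the other things on the ledge where they are.

Things in the scene. Friction and masses are not known exactly. Their poses are not given: they have to be found in the camera images.
- pin: Locking pin, about 80 g, upright in the middle hole of a fixed bamboo block (60 x 90, 40 mm high), its shoulder on the block's top. Steel shank 8 mm thick, 32 mm long, tapered tip; then a steel shoulder disc 22 mm wide, 4 mm high; then a blue round head 16 mm wide, 38 mm high; 74 mm in all. Origin: centre of the shank's tip; z runs up the pin; its yaw does not matter.
- pin_grip (a point): Point on the pin's axis to grip it, 60 mm above its tip, inside the blue head (head from 36 to 74 mm above the tip).
- foot_hole (a point): Centre of the mouth of the pin opening in the post's foot: a vertical hole 10 mm wide, 36 mm deep, 2 mm chamfer, in an aluminium block 36 x 36 mm, 40 mm high. Fully home the pin's shoulder rests on the block and its tip is 32 mm below the mouth. z up, x points to the post's axis, 95 mm away.
- post: Fixed lamp post. Origin: on its vertical axis at the ledge's surface; x points away from the pin opening, z up. Round foot 100 mm wide; steel sleeve 36 mm wide; black collar 48 mm wide, 112 to 138 mm up; orange cam ring 46 mm wide, 138 to 150 mm up; above it the lamp leg. A stop arm at each end of the lever's swing reaches 54 mm from the axis, up to 152 mm high.
- collar_top (a point): Centre of the flat top of the orange cam ring, 150 mm above the ledge, on the post's axis. The red ring's lower edge belongs at this height.
- stem: Lamp leg: a smooth upright round rod 24 mm wide all along (aluminium, red ring, warm white lamp, dark cap), 125 mm of it above the cam ring at the start. It slides down into the sleeve against a spring and turns freely and endlessly about its axis, also with a gripper that holds it. Origin: on the axis, 125 mm below the cap's top (at the start level with the cam ring's top); z up.
- mark (a point): Lower edge of the red ring (6 mm high) on the leg's axis; at the start 60 mm above the cam ring's top, at the mark level with it.
- stem_grip (a point): Point on the leg's axis 25 mm above the red ring's lower edge, 40 mm below the cap's top: a good height to grip. With the leg at the mark it is 25 mm above the cam ring, beside the lever's blade: fingertips that then end clear of the cam ring, but well below the blade's top edge, can push the blade.
- leg (a joint): How far the leg is pushed down (m): 0 fully up, where the spring holds it at the start; 0.060 at the mark; 0.080 bottomed. The spring pushes up with about 4 N at 0 and 8 N at the mark and brings the leg back up if it is let go, even with the lever closed (the clamp screw is slack). The leg must stay at the mark while the lever is being closed.
- lever (a joint): Angle of the cam lever (rad): 0 open, 1.05 fully closed at its stop; starts between 0 and 0.2, grows clockwise seen from above about the leg's axis, stays where it is left; friction 0.06 N m (4 N at 15 mm). It points, in the frame of post, 1.05 minus this angle counter-clockwise from x: closed it points straight away from the pin opening.
- lever_tip (a point): Outer end, top edge, of the lever's orange blade: 8 mm thick, on edge, radial from 13 to 71 mm from the leg's axis, from the cam ring's top to 28 mm above it. With the leg gripped by two fingers on either side of the blade's line (grip line about square to it), turning the grip clockwise about the leg lets a finger push the blade closed.
- salt_cellar: Bystander: white ceramic lidded salt cellar with a wooden knob, 78 mm wide, 70 mm high. Origin: centre of its underside.
- squeezer: Bystander: yellow plastic citrus squeezer, 110 mm wide with a tab out to 90 mm along its x, 62 mm high. Origin: centre of its underside.
- trivet: Bystander: flat red mitt-shaped silicone trivet, about 165 x 155 mm, 8 mm thick. Origin: near its middle, on its underside.
- cloche: Bystander: glass cloche 124 mm wide and 112 mm high on a bamboo tray 150 x 210 mm (its floor 10 mm up). Origin: centre of its underside.
Things that resemble listed ones, but are neither listed nor needed, are in the scene too. There is more than one size of the pin; the job needs the smallest.

How it is judged:
On the way, in this order (a step that is already met when the one before it is completed fails the run):
1. the pin is fully home in the foot's opening and let go of (z of pin in the frame of foot_hole below -0.028 m and horizontal distance between pin and foot_hole below 0.004 m and angle between pin's own z axis and vertical below 0.12 rad and contact force between the fingers and pin below 0.1 N and value of joint lever below 0.45 rad), for 0.2 s.
2. the leg is gripped at the mark with the lever still open (z of pin in the frame of foot_hole below -0.028 m and horizontal distance between pin and foot_hole below 0.004 m and angle between pin's own z axis and vertical below 0.12 rad and value of joint leg between 0.055 and 0.065 m and contact force between the fingers and stem above 2 N and value of joint lever below 0.45 rad), for 0.2 s.
3. the lever is fully closed with the leg still held at the mark (z of pin in the frame of foot_hole below -0.028 m and horizontal distance between pin and foot_hole below 0.004 m and angle between pin's own z axis and vertical below 0.12 rad and value of joint leg between 0.055 and 0.065 m and contact force between the fingers and stem above 2 N and value of joint lever above 0.97 rad), for 0.2 s.
At the end, for the whole second after the job is handed in: The fingers hold the leg (over 2 N) pushed down 60 mm, within 5 mm, the red ring level with the cam ring's top; the lever is within 0.08 rad of fully closed; the pin stands upright in the foot's opening, its tip at least 28 mm below the mouth (32 mm is fully home), let go of (all of step 3 and contact force between the fingers and pin below 0.1 N); the arm keeps its last pose, push and grip.
It fails at once if the lever is moved past 0.5 rad while the leg is more than 8 mm off the mark (value of joint lever above 0.5 rad and (value of joint leg below 0.052 m or value of joint leg above 0.068 m)).
It fails at once if a bystander (salt cellar, squeezer, trivet or cloche) is shifted by more than 20 mm (distance of any of salt_cellar, squeezer, trivet, cloche from where it was at the start of the episode above 0.02 m).
It fails at once if the salt cellar, squeezer or cloche is tipped (angle between any of salt_cellar, squeezer, cloche's own z axis and vertical above 0.35 rad).
It also fails if it takes over 54 s, if anything falls off the work surface, if the arm or the gripper's body presses on something with over 40 N, if the wrist force passes 120 N, or if a joint passes its speed limit or range.

ROBOT

A 7-joint arm with a two-finger parallel gripper is mounted at the origin on the work surface. World frame = base frame: x ahead of the robot, y to its left, z up, the work surface at z = 0. Lengths are in m, angles in rad, forces in N, time in s.
With the tool pointing down it reaches from about 0.4 to 0.85 m from the base axis. Payload 10.4 kg.
Tool frame: the origin (TCP) lies between the finger pads; the fingertips stand arm.tips_ahead ahead of it and the grasp point (between the pads) lies 5 mm behind it (arm.tips_ahead is the distance from the TCP to the fingertips, in m); z points along the fingers, y is the direction in which the jaws open and shut (so a half turn about z gives the same grasp; the last joint's range is limited). The gripper opens to 85 mm and grips with 20 to 120 N. Pads are 22 mm wide; open, the fingers measure 114 mm over their backs; the gripper's body (76 mm by 85 mm) begins 54 mm behind the grasp point. The pads swing forward as they close: fully open they stand 13 mm farther back than shut.
Start: joints at [1.109, 0.332, -0.065, 1.46, 0.022, 1.35, -0.088], TCP at [0.266, -0.566, 0.245] pointing down, gripper open.
Joint ranges: [-2.6, 2.6], [-0.5, 2.12], [-1.47, 1.34], [0.16, 2.42], [-1.27, 4.41], [0.06, 2.06], [-2.6, 2.6]. Speed limits (rad/s): [2.22, 2.22, 2.79, 2.79, 3.14, 3.14, 3.14].

INTERFACE

Orientations are given as a 3x3 rotation matrix whose columns are the frame's x, y, z axes.
In Python, from bench import readout, viewer, order, recognise, silhouettes, place_of, arm gives the robot as it stands.
- The arm moves only by the tool drive_tool, never from a script. Its argument "rows" is a list of rows, each a list of 3 entries, a list of its own where there are three numbers: the shift along the tool's x, y, z in cm, then the turn about the tool's z in rad, then the gripper's target within -1 to 1 (shut at 1, half-way at 0, fully open at -1). A call has 1 to 20 rows; each row shifts and turns the commanded pose from where the row before left it, along the tool's axes as they then stand; what a row does not reach is not made up. A row lasts 1/8 s, in which the tool goes at most 62.5 mm and 10.7 degrees, less where a joint would pass 70% of its speed; a pose out of reach is approached as far as the arm can. A call with a gripper value outside its range is refused whole. The fingers move at their own pace and stop on an object; "force" is the grip in N (left out, the last holds). Time passes only in rows, so rows that do not move let the fingers close. It gives the time, the measured TCP pose, the force and the opening at its end, in the units of the state.
- readout.read_state(): the state, without advancing time (a new reading comes with each control period).
- viewer.capture(name): name is "side" or "top" or "wrist"; returns (picture, depth): 420x560x3 uint8, red, green, blue; 420x560 float32, m along the optical axis (not along the pixel's ray), 0 where there is no reading.
- viewer.camera_info(name): a dict with "vertical_fov" (degrees; the focal length in pixels is half the picture's height over the tangent of half this angle, whatever the lens; pixels are square), "cx", "cy" (the principal point, pixels), "position" and "rotation" of the camera in the world. Camera axes: x right, y down, z forward; pixel columns grow to the right and rows downward; lengths in m; the calibration is good to about 2 mm. A picture is of the moment at which its call begins: read the wrist's pose just before it. camera_info takes no time and is no camera call; for the wrist camera it gives the pose at the moment of the call.
- order.hand_in(): hands the job in, once; it reports no verdict.
Trained networks look in the newest picture that a camera, given by its name, has taken for a name from the list of things; names that differ only in an ending like _2 or _b are one class to them, and where a whole thing is asked for, a point or a joint stands for the part that bears it (a point fixed in the world has none). Each returns a list of dicts, best first, with "p" (0 to 1); they miss things now and then, are a little off and sometimes report something else, mostly with a low value. They report only what shows in the picture. A call takes as long as a camera call. They do not tell look-alikes from the thing itself.
- recognise(camera, target): "position" ([column, row] in pixels, amid what is visible of it).
- silhouettes(camera, target): "region" (420x560 bool, what is visible of it) and "position" ([column, row] in pixels, amid what is visible of it).
- place_of(camera, target): "position" ([column, row] in pixels: a listed point, or the origin of a listed thing).
The state is a dict: "time": time; "joint_positions": joint angles; "qvel": joint speeds; "joint_torque": joint torques, N m; "tool_pos": TCP position; "ee_rot": TCP orientation; "contact_force": force on the tool from outside, world axes, zero at the start; "ft_torque": the same for the moment, N m; "width": opening from 0.0 (shut) to 1.0 (fully open).
Only numpy, scipy, OpenCV 4.12 (cv2) and the standard library are available. Lean on these libraries where they do the work, as an engineer would, in place of code of your own. Each camera call takes 0.05 s, during which the arm holds its last target.

## Working session

There is one attempt and no reset: what is moved stays moved. The work goes in short steps, Python scripts to look and compute and a tool call to move; the robot and the scene stay as the last step left them, time stands still between calls to the robot, and variables do not carry over. Pictures are saved under pics/ and viewed, and the job is handed in when it is done.

Besides the shell and the picture viewer there is one more tool, called after "Emit:" as a command line: name --argument value ..., lists and objects as JSON in quotes. drive_tool: Moves the arm, as the interface text tells. Its arguments: {"type":"object","properties":{"rows":{"type":"array"},"force":{"type":"number"}},"required":["rows"]}

```bash
ls; mkdir -p pics; cat > h.py <<'E'
import numpy as np, cv2
from bench import readout, viewer, order, recognise, silhouettes, place_of, arm
def K(n):
    c=viewer.camera_info(n); f=210/np.tan(np.radians(c["vertical_fov"])/2)
    return f,c["cx"],c["cy"],np.array(c["position"]),np.array(c["rotation"])
def ray(n,px):
    f,cx,cy,p,R=K(n); d=np.array([(px[0]-cx)/f,(px[1]-cy)/f,1.]); return p,R@d
def at_z(n,px,z):
    p,d=ray(n,px); return p+d*(z-p[2])/d[2]
def cloud(n,D):
    f,cx,cy,p,R=K(n); v,u=np.mgrid[:420,:560]; P=np.stack([(u-cx)/f*D,(v-cy)/f*D,D],-1); return P@R.T+p
def proj(n,X):
    f,cx,cy,p,R=K(n); q=R.T@(np.asarray(X)-p); return [round(float(f*q[0]/q[2]+cx),1),round(float(f*q[1]/q[2]+cy),1)]
def save(n,tag):
    I,D=viewer.capture(n); cv2.imwrite(f"pics/{tag}.png",I[...,::-1]); np.savez(f"pics/{tag}.npz",I=I,D=D); return I,D
E
python3 - <<'E'
from h import *
print(arm, getattr(arm,'tips_ahead',None))
s=readout.read_state(); print(s)
for n in ["side","top"]:
    print(n,viewer.camera_info(n))
    I,D=save(n,n+"0")
    for t in ["pin","pin_grip","foot_hole","post","collar_top","stem_grip","lever_tip","mark"]:
        r=place_of(n,t); print(t,[(np.round(x["position"],1).tolist(),round(x["p"],2)) for x in r])
E
```

```text
pics
<Robot object at 0x7f9d278c0050> 0.014
{'time': 0.0, 'joint_positions': array([ 1.10941518,  0.33288014, -0.06470732,  1.46100799,  0.02159994,
        1.34987687, -0.08852481]), 'qvel': array([-0.00037344,  0.00145345,  0.00133394, -0.0004731 ,  0.00072211,
       -0.0012677 , -0.00030556]), 'joint_torque': array([-7.05540697e-04, -6.25448298e+01,  4.88849112e-02, -3.91612315e+01,
        1.62387360e-02,  9.90672503e-03,  7.26992994e-05]), 'tool_pos': array([ 0.26536106, -0.56545234,  0.24447894]), 'ee_rot': array([[ 9.05268217e-01,  4.24839949e-01, -6.87903946e-04],
       [ 4.24840500e-01, -9.05267276e-01,  1.30673462e-03],
       [-6.75838631e-05, -1.47519478e-03, -9.99998910e-01]]), 'contact_force': array([-0.49017527,  0.61333242, -0.08241225]), 'ft_torque': array([0.0397166 , 0.04534949, 0.02815492]), 'width': 1.0010095268958292}
side {'vertical_fov': 50.63254835107977, 'cx': 283.23074560723484, 'cy': 215.97417558993737, 'position': array([0.57395397, 0.75060149, 0.65658964]), 'rotation': array([[-0.99874207, -0.01359733,  0.04826372],
       [-0.04760383,  0.5595086
[... 513 characters left out ...]
0.94)]
top {'vertical_fov': 50.140057847438555, 'cx': 287.2969567990625, 'cy': 205.2100899868108, 'position': array([ 0.4344131 , -0.01961279,  1.21140588]), 'rotation': array([[ 0.00534849, -0.98569216,  0.16847067],
       [-0.99964581, -0.00966242, -0.02479706],
       [ 0.0260701 , -0.16827837, -0.98539471]])}
pin [([147.5, 251.1], 0.65), ([184.4, 245.8], 0.52), ([226.1, 263.8], 0.49)]
pin_grip [([220.6, 252.8], 0.62), ([181.1, 246.2], 0.59), ([141.6, 250.3], 0.49)]
foot_hole []
post [([300.3, 226.4], 0.92)]
collar_top [([181.2, 245.5], 0.66), ([300.0, 218.2], 0.56)]
stem_grip [([301.2, 216.2], 0.51)]
lever_tip [([298.6, 222.3], 0.7), ([277.6, 199.8], 0.49)]
mark [([301.5, 214.1], 0.46)]
```

View pics/side0.png

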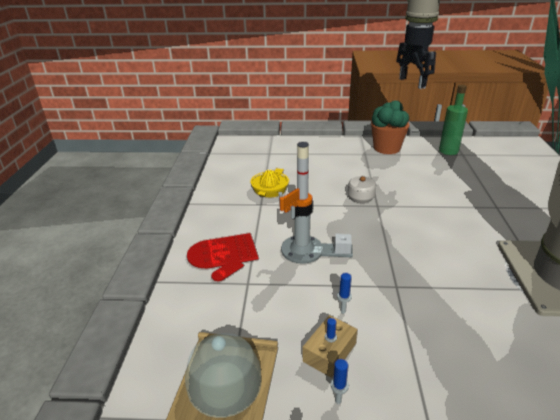

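View pics/top0.png

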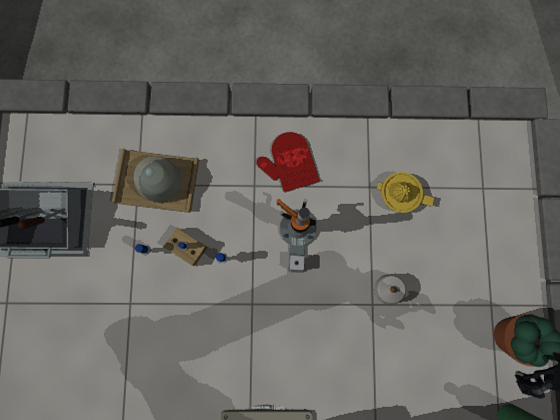

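The side view shows three blue pins: (345,282), (331,328) in the bamboo block, and (340,370). The one in the block fits the description, and I'll confirm that in an enlarged crop while measuring.

```bash
python3 - <<'E'
from h import *
I=np.load("pics/side0.npz")["I"];D=np.load("pics/side0.npz")["D"]
a=cv2.resize(I[255:420,285:375],None,fx=3.5,fy=3.5,interpolation=2); b=cv2.resize(I[130:270,255:370],None,fx=3.5,fy=3.5,interpolation=2)
h=max(a.shape[0],b.shape[0]); P=lambda x:np.pad(x,((0,h-x.shape[0]),(0,0),(0,0)))
cv2.imwrite("pics/crop.png",np.hstack([P(a),P(b)])[...,::-1])
for n in ["side","top"]:
    z=np.load(f"pics/{n}0.npz"); I,D=z["I"],z["D"]; C=cloud(n,D); H=cv2.cvtColor(I,cv2.COLOR_RGB2HSV)
    m=((H[...,0]>105)&(H[...,0]<130)&(H[...,1]>150)&(H[...,2]>60)).astype(np.uint8)
    k,L,S,c=cv2.connectedComponentsWithStats(m)
    for i in range(1,k):
        if S[i,4]>10:
            X=C[(L==i)&(D>0)]; print(n,"blue",S[i],c[i].round(1),X.min(0).round(3),X.max(0).round(3),np.median(X,0).round(3))
    m=((H[...,0]>5)&(H[...,0]<14)&(H[...,1]>200)&(H[...,2]>120)).astype(np.uint8)
    k,L,S,c=cv2.connectedComponentsWithStats(m)
    for i in range(1,k):
        if S[i,4]>30:
            X=C[(L==i)&(D>0)]; print(n,"orange",S[i],c[i].round(1),X.min(0).round(3),X.max(0).round(3),np.median(X,0).round(3))
    if n=="top":
        # stem cap
        m=(C[...,2]>0.255)&(C[...,2]<0.30)&(abs(C[...,0]-.45)<.1)&(abs(C[...,1]+.03)<.1); X=C[m]; print("cap",len(X),X.mean(0),X.min(0),X.max(0))
        # foot block
        v,u=np.mgrid[:420,:560]; m=(abs(u-297)<12)&(abs(v-264)<12)&(C[...,2]>0.034)&(C[...,2]<.046); X=C[m]; print("foot",len(X),X.min(0),X.max(0),X.mean(0))
print("post side",at_z("side",(301,251.3),0),"top",at_z("top",(300.3,226.4),0))
print("hole side",at_z("side",(340.9,238.6),.04))
print("pin-in-block grip side",at_z("side",(332.1,321.9),.068),"top",at_z("top",(181.1,246.2),.068))
E
```

```text
side blue [340 274  11  24 213] [344.7 285.3] [0.488 0.114 0.049] [0.505 0.131 0.099] [0.497 0.127 0.079]
side blue [327 319   8  20 136] [330.8 328.3] [0.52  0.214 0.045] [0.533 0.227 0.084] [0.527 0.224 0.069]
side blue [334 360  14  29 330] [340.  373.7] [0.507 0.31  0.048] [0.526 0.329 0.1  ] [0.517 0.325 0.083]
top blue [178 242   6   6  25] [180.8 244.6] [0.519 0.212 0.08 ] [0.531 0.225 0.087] [0.524 0.217 0.083]
top blue [135 244   8   8  46] [138.7 247.7] [0.507 0.308 0.095] [0.524 0.326 0.103] [0.515 0.316 0.099]
top blue [216 253   8   8  50] [219.5 256.6] [0.486 0.109 0.092] [0.504 0.127 0.106] [0.494 0.118 0.099]<stdin>:20: RuntimeWarning: Mean of empty slice.
  ret = um.true_divide(
Traceback (most recent call last):
ValueError: zero-size array to reduction operation minimum which has no identity
```

View pics/crop.png

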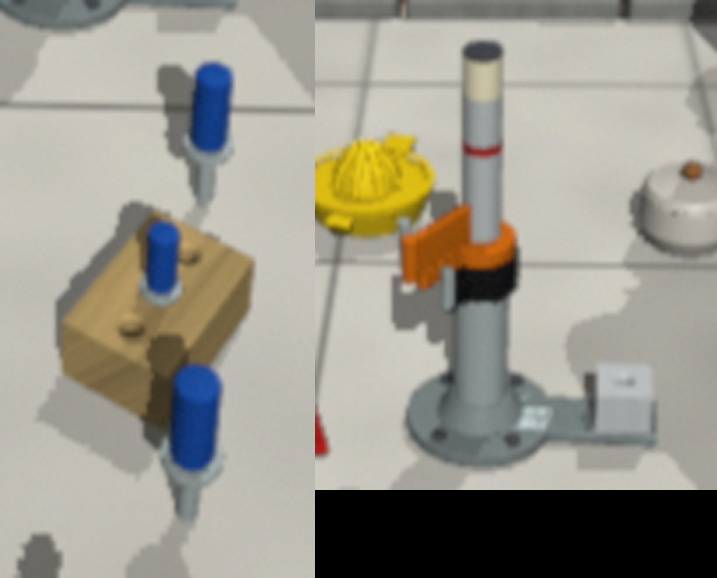

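The crop confirms it: the pin in the block's middle hole at (331,328) has the thinnest head. The other two, at (345,285) and (340,374), are larger and stand on the ledge. Next I'll measure the post.

```bash
python3 - <<'E'
from h import *
z=np.load("pics/top0.npz"); I,D=z["I"],z["D"]; C=cloud("top",D)
v,u=np.mgrid[:420,:560]
reg=(abs(u-297)<30)&(v>185)&(v<280)
for lo,hi in [(.26,.29),(.145,.155),(.170,.185),(.105,.14),(.034,.046)]:
    m=reg&(C[...,2]>lo)&(C[...,2]<hi); X=C[m]
    if len(X): print(lo,hi,len(X),X.mean(0).round(4),X.min(0).round(4),X.max(0).round(4), u[m].mean(),v[m].mean())
zs=np.load("pics/side0.npz"); Cs=cloud("side",zs["D"])
v,u=np.mgrid[:420,:560]; reg=(u>270)&(u<360)&(v>135)&(v<265)
for lo,hi in [(.268,.29),(.145,.152),(.170,.181),(.2,.26),(.037,.046)]:
    m=reg&(Cs[...,2]>lo)&(Cs[...,2]<hi)&(abs(Cs[...,1])<.15); X=Cs[m]
    if len(X): print("side",lo,hi,len(X),X.mean(0).round(4),X.min(0).round(4),X.max(0).round(4))
a=cv2.resize(I[185:280,255:340],None,fx=6,fy=6,interpolation=2); cv2.imwrite("pics/crop2.png",a[...,::-1])
print("post side",at_z("side",(301,251.3),0),"top",at_z("top",(300.3,226.4),0))
print("hole side",at_z("side",(340.9,238.6),.04))
print("pin grip side",at_z("side",(332.1,321.9),.068),"top",at_z("top",(181.1,246.2),.068))
print("lever tip side",at_z("side",(283.4,197.3),.178),"top",at_z("top",(277.6,199.8),.178))
print("coltop side",at_z("side",(303,197.1),.15),"top",at_z("top",(300,218.2),.15))
E
```

```text
0.26 0.29 108 [ 0.5779 -0.0785  0.2758] [ 0.5671 -0.0892  0.26  ] [ 0.5888 -0.0679  0.2818] 303.98148148148147 213.0648148148148
0.145 0.155 155 [ 0.5779 -0.0711  0.1513] [ 0.5569 -0.0986  0.145 ] [ 0.6311 -0.0312  0.1549] 297.61290322580646 220.95483870967743
0.17 0.185 106 [ 0.6025 -0.0461  0.1784] [ 0.5668 -0.0827  0.1701] [ 0.626  -0.0215  0.1846] 287.49056603773585 208.80188679245282
0.105 0.14 134 [ 0.583  -0.0808  0.133 ] [ 0.5551 -0.1144  0.1165] [ 0.6276 -0.0292  0.14  ] 301.25373134328356 219.8955223880597
0.034 0.046 191 [ 0.4874 -0.074   0.0409] [ 0.465  -0.0908  0.0343] [ 0.5739 -0.0567  0.0457] 296.5916230366492 261.27748691099475
side 0.268 0.29 83 [ 0.5798 -0.0751  0.2736] [ 0.5691 -0.0899  0.2681] [ 0.5915 -0.0646  0.2767]
side 0.145 0.152 161 [ 0.587  -0.0583  0.1491] [ 0.5586 -0.0943  0.145 ] [ 0.6315 -0.0183  0.1519]
side 0.17 0.181 159 [ 0.5992 -0.048   0.1759] [ 0.5678 -0.0783  0.1701] [ 0.6251 -0.0178  0.181 ]
side 0.2 0.26 310 [ 0.5799 -0.07    0.2299] [ 0.5681 -0.0789  0.2003] [ 0.5915 -0.0639  0.2596]
side 0.037 0.046 204 [ 0.5063 -0.0704  0.0404] [ 0.467  -0.0952  0.037 ] [ 0.5957 -0.054   0.046 ]
post side [ 0.58151082 -0.07255291  0.        ] top [ 0.58342895 -0.08577201  0.        ]
hole side [ 0.49003296 -0.07166458  0.04      ]
pin grip side [0.52360087 0.20833635 0.068     ] top [0.52207974 0.21976064 0.068     ]
lever tip side [ 0.61815929 -0.02577363  0.178     ] top [ 0.62371026 -0.02285534  0.178     ]
coltop side [ 0.5781672  -0.07296292  0.15      ] top [ 0.58468967 -0.07685313  0.15      ]
```

View pics/crop2.png

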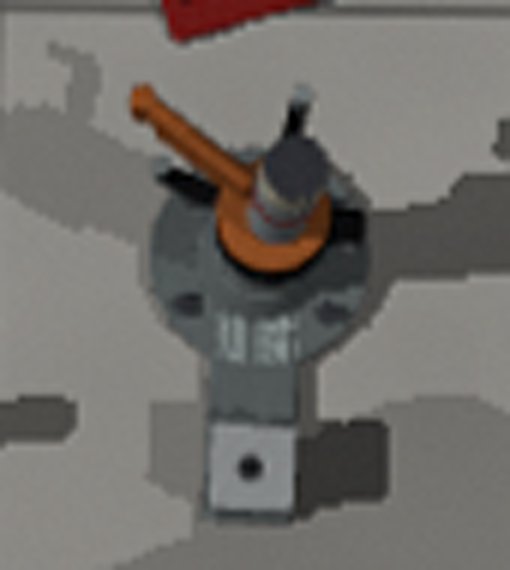

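Emit:
drive_tool --rows '[[[0, 0, -1], -0.162, -1], [[0, 0, -1], -0.162, -1], [[0, 0, -1], -0.162, -1], [[0, 0, -1], -0.162, -1], [[0, 0, -1], -0.162, -1], [[0, 0, -1], -0.162, -1], [[0, 0, -1], -0.16, -1], [[5.4, 2.05, 0], 0, -1], [[5.4, 2.05, 0], 0, -1], [[5.4, 2.05, 0], 0, -1], [[5.4, 2.05, 0], 0, -1], [[5.4, 2.05, 0], 0, -1], [[5.4, 2.05, 0], 0, -1], [[5.4, 2.05, 0], 0, -1], [[5.4, 2.05, 0], 0, -1], [[5.4, 2.05, 0], 0, -1], [[0, 0, 0], 0, -1], [[0, 0, 0], 0, -1]]'

```text
time: 3.15
tool_pos: [0.4499, -0.0803, 0.3153]
ee_rot: [[0.0, 1.0, -0.0], [1.0, -0.0, -0.0], [-0.0, -0.0, -1.0]]
contact_force: [-0.7, -0.3, -0.3]
width: 1.0
```

```bash
python3 - <<'E'
from h import *
s=readout.read_state(); print(s["tool_pos"],s["ee_rot"].round(3),s["joint_positions"].round(3))
print(viewer.camera_info("wrist"))
I,D=save("wrist","w1")
for t in ["foot_hole","collar_top","lever_tip","stem_grip"]:
    print(t,[(np.round(x["position"],1).tolist(),round(x["p"],2)) for x in place_of("wrist",t)])
E
```

```text
[ 0.44990104 -0.08025754  0.31532105] [[ 0.  1. -0.]
 [ 1. -0. -0.]
 [-0. -0. -1.]] [ 0.779 -0.047 -0.668  1.736 -0.029  1.443  0.115]
{'vertical_fov': 63.219366860843294, 'cx': 285.04926205684444, 'cy': 212.17601091635427, 'position': array([ 0.44892712, -0.00086602,  0.44463252]), 'rotation': array([[ 9.99998972e-01, -1.27944447e-03, -6.47679008e-04],
       [-1.41717405e-03, -9.50765444e-01, -3.09908151e-01],
       [-2.19280550e-04,  3.09908750e-01, -9.50766280e-01]])}
foot_hole [([315.8, 165.8], 0.7)]
collar_top [([430.4, 191.3], 0.6)]
lever_tip [([514.3, 131.9], 0.61)]
stem_grip [([489.8, 226.8], 0.55)]
```

View pics/w1.png

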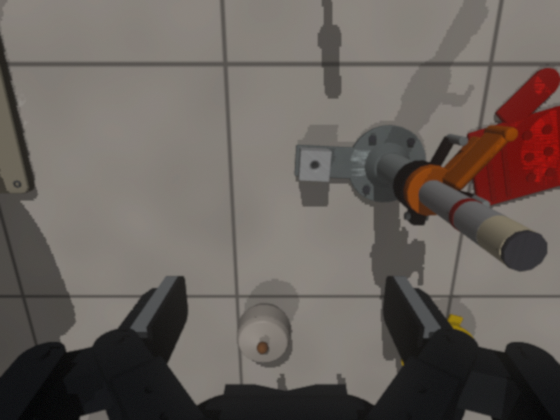

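The wrist view shows the foot block with its hole at (315,165), the cam ring at (425,188) and the lever tip at (508,133).

```bash
python3 - <<'E'
from h import *
z=np.load("pics/w1.npz"); I,D=z["I"],z["D"]; C=cloud("wrist",D)
g=I[140:190,290:340].astype(int).sum(2); 
a=cv2.resize(I[135:195,285:345],None,fx=8,fy=8,interpolation=2); cv2.imwrite("pics/c3.png",a[...,::-1])
# hole dark centroid
m=np.zeros((420,560),bool); m[155:176,305:327]=I[155:176,305:327].sum(2)<0.6*np.median(I[150:180,303:328].sum(2))
v,u=np.nonzero(m); print(len(u),u.mean(),v.mean(),at_z("wrist",(u.mean(),v.mean()),.04))
print("top hole",at_z("top",(296.7,262.7),.04))
v,u=np.mgrid[:420,:560]
b=(u>285)&(u<345)&(v>135)&(v<195)&(abs(C[...,2]-.04)<.006); X=C[b]; print("block",X.min(0),X.max(0),X.mean(0))
for n,tag in (("wrist","w1"),):
  for lo,hi in [(.268,.29),(.147,.153),(.174,.182)]:
    m=(u>380)&(C[...,2]>lo)&(C[...,2]<hi)&(v<290)&(abs(C[...,0]-.6)<.1); X=C[m]; print(lo,len(X),X.mean(0).round(4),X.min(0).round(4),X.max(0).round(4))
m=(u>380)&(C[...,2]>.2)&(C[...,2]<.27)&(v<290); X=C[m]; print("stem",X.min(0),X.max(0))
# circle fit to stem points all heights
from scipy.optimize import least_squares
def fit(X,r): 
    f=lambda p:np.hypot(X[:,0]-p[0],X[:,1]-p[1])-r
    return least_squares(f,X[:,:2].mean(0)+[0,0],loss="soft_l1",f_scale=.001).x
print("fit wrist",fit(X,.012))
z=np.load("pics/side0.npz"); Cs=cloud("side",z["D"]); m=(Cs[...,2]>.2)&(Cs[...,2]<.265)&(u>270)&(u<330)&(abs(Cs[...,1]+.07)<.03); print("fit side",fit(Cs[m],.012))
z=np.load("pics/top0.npz"); Ct=cloud("top",z["D"]); m=(Ct[...,2]>.2)&(Ct[...,2]<.265)&(u>270)&(u<330)&(abs(Ct[...,1]+.07)<.03); print("fit top",fit(Ct[m],.012))
E
```

```text
43 314.27906976744185 164.27906976744185 [ 0.48351379 -0.07317167  0.04      ]
top hole [ 0.48370713 -0.07428772  0.04      ]
block [ 0.46567758 -0.09356486  0.03431786] [ 0.50328709 -0.05593431  0.04342406] [ 0.48441443 -0.07435856  0.04068039]
0.268 1762 [ 0.577  -0.0782  0.2748] [ 0.5663 -0.0913  0.268 ] [ 0.5914 -0.0675  0.2776]
0.147 1234 [ 0.5788 -0.0684  0.1506] [ 0.5571 -0.1009  0.147 ] [ 0.6318 -0.0208  0.153 ]
0.174 1079 [ 0.6012 -0.0476  0.178 ] [ 0.567 -0.09   0.174] [ 0.626  -0.0208  0.1819]
stem [ 0.56616946 -0.0908185   0.20004822] [ 0.58514059 -0.06691816  0.2699996 ]
fit wrist [ 0.57921403 -0.0797484 ]
fit side [ 0.57981847 -0.07910477]
fit top [ 0.57912418 -0.07867859]
```

View pics/c3.png

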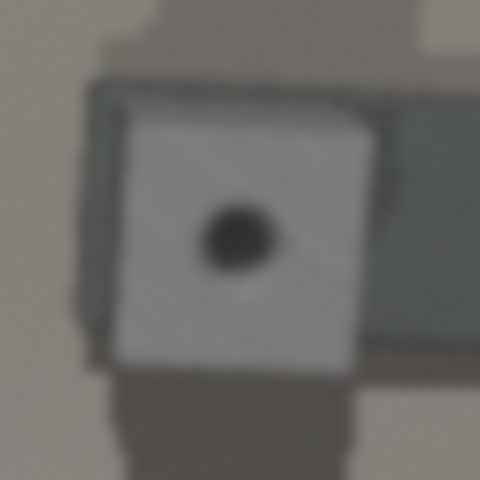

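Emit:
drive_tool --rows '[[[4.97, 1.23, 1.1], 0, -1], [[4.97, 1.23, 1.1], 0, -1], [[4.97, 1.23, 1.1], 0, -1], [[4.97, 1.23, 1.1], 0, -1], [[4.97, 1.23, 1.1], 0, -1], [[4.97, 1.23, 1.1], 0, -1], [[0, 0, 0], 0, -1], [[0, 0, 0], 0, -1]]'

```text
time: 4.4
tool_pos: [0.5241, 0.2176, 0.2491]
ee_rot: [[0.001, 1.0, -0.001], [1.0, -0.001, -0.0], [-0.0, -0.001, -1.0]]
contact_force: [0.2, 0.1, 0.0]
width: 0.999
```

```bash
python3 - <<'E'
from h import *
s=readout.read_state(); print(s["tool_pos"],s["joint_positions"].round(3))
I,D=save("wrist","w2"); C=cloud("wrist",D); H=cv2.cvtColor(I,cv2.COLOR_RGB2HSV)
m=((H[...,0]>105)&(H[...,0]<130)&(H[...,1]>150)&(H[...,2]>60)).astype(np.uint8)
k,L,S,c=cv2.connectedComponentsWithStats(m)
for i in range(1,k):
    if S[i,4]>30:
        X=C[(L==i)&(D>0)]; t=X[X[:,2]>X[:,2].max()-.006]; print(S[i],c[i].round(1),"top",t.mean(0).round(4),t.min(0).round(4),t.max(0).round(4))
print([(np.round(x["position"],1).tolist(),round(x["p"],2),at_z("wrist",x["position"],.068).round(4)) for x in place_of("wrist","pin_grip")])
E
```

```text
[0.5241019  0.21757581 0.24905024] [ 0.286  0.335 -0.93   1.574  0.272  1.371 -0.673]
[264  60  21  25 381] [273.5  72.5] top [0.5147 0.3169 0.0987] [0.5074 0.3087 0.0962] [0.5227 0.3257 0.1011]
[280 185  15  16 178] [287.  192.5] top [0.5249 0.2183 0.0829] [0.5187 0.2115 0.0794] [0.5312 0.2247 0.0847]
[247 290  18  17 230] [255.1 298.3] top [0.4947 0.12   0.0988] [0.487  0.1109 0.0966] [0.5032 0.1281 0.1007]
[([286.4, 190.4], 0.88, array([0.5246, 0.2162, 0.068 ])), ([275.5, 77.0], 0.71, array([0.5156, 0.3154, 0.068 ])), ([255.0, 290.0], 0.58, array([0.4918, 0.1101, 0.068 ]))]
```

View pics/w2.png

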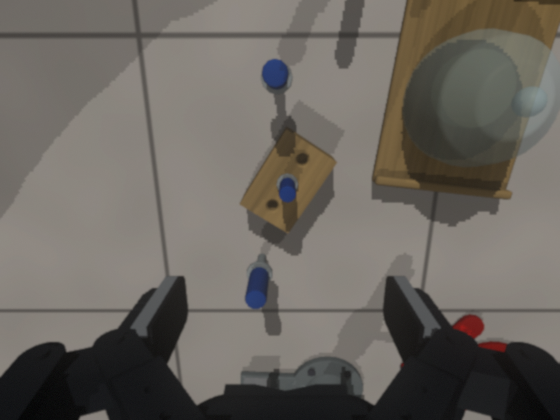

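Pin heads at (274,73), (287,190) and (255,298). The one at (287,190) stands in the block and its top is at 0.083, as expected. I'll descend on it now.

Emit:
drive_tool --rows '[[[0.05, 0.08, 4.5], 0, -0.2], [[0, 0, 4.5], 0, -0.2], [[0, 0, 4.0], 0, -0.2], [[0, 0, 3.0], 0, -0.2], [[0, 0, 1.6], 0, -0.2], [[0, 0, 1.0], 0, -0.2], [[0, 0, 0], 0, -0.2], [[0, 0, 0], 0, 1], [[0, 0, 0], 0, 1], [[0, 0, 0], 0, 1], [[0, 0, 0], 0, 1], [[0, 0, 0], 0, 1], [[0, 0, 0], 0, 1]]' --force 50

```text
time: 6.12
tool_pos: [0.5252, 0.2191, 0.0642]
ee_rot: [[0.0, 1.0, 0.001], [1.0, -0.0, 0.0], [0.0, 0.001, -1.0]]
contact_force: [-0.5, -1.2, 6.3]
width: 0.169
```

```bash
python3 - <<'E'
from h import *
save("wrist","w3"); save("side","s3")
I=np.load("pics/s3.npz")["I"]; a=cv2.resize(I[240:400,260:420],None,fx=3,fy=3); b=cv2.resize(np.load("pics/w3.npz")["I"],None,fx=.6,fy=.6)
o=np.zeros((480,480+b.shape[1],3),np.uint8); o[:480,:480]=a; o[:b.shape[0],480:]=b; cv2.imwrite("pics/c4.png",o[...,::-1])
E
```

```text
(no output)
```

View pics/c4.png

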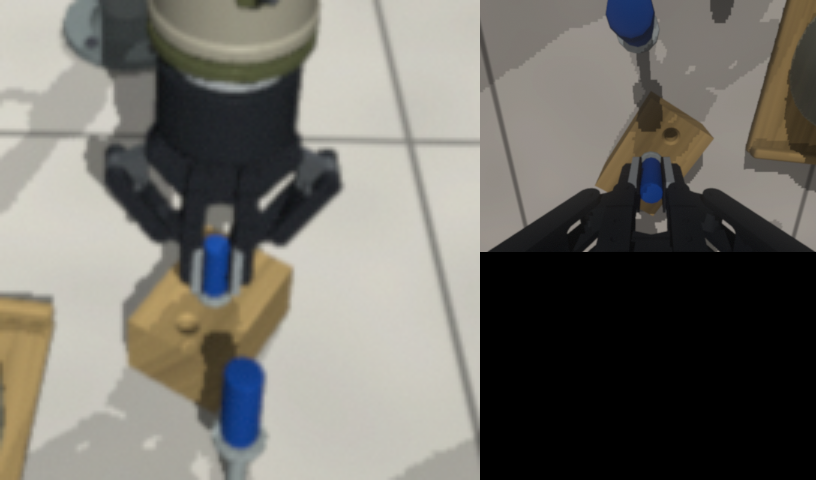

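The pin is gripped, with the fingers on either side of the head in both views. I'll lift, carry it over the hole, and turn the jaws so they clear the post.

Emit:
drive_tool --rows '[[[0, 0, -2], 0, 1], [[0, 0, -4], 0, 1], [[0, 0, -6], 0, 1], [[-4.89, -0.69, 0], 0, 1], [[-4.89, -0.69, 0], 0, 1], [[-4.89, -0.69, 0], 0, 1], [[-4.89, -0.69, 0], 0, 1], [[-4.89, -0.69, 0], 0, 1], [[-4.89, -0.69, 0], 0, 1], [[0, 0, 0], -0.1745, 1], [[0, 0, 0], -0.1745, 1], [[0, 0, 0], -0.1745, 1], [[0, 0, 0], -0.1745, 1], [[0, 0, 0], -0.1745, 1], [[0, 0, 0], -0.1745, 1], [[0, 0, 0], -0.1745, 1], [[0, 0, 0], -0.1745, 1], [[0, 0, 0], -0.1745, 1], [[0, 0, 0], 0, 1], [[0, 0, 0], 0, 1]]'

```text
time: 8.72
tool_pos: [0.4833, -0.0744, 0.1838]
ee_rot: [[-1.0, 0.004, 0.0], [0.004, 1.0, -0.0], [-0.0, -0.0, -1.0]]
contact_force: [0.1, 0.2, -0.6]
width: 0.168
```

```bash
python3 - <<'E'
from h import *
s=readout.read_state(); print(s["joint_positions"].round(3),s["width"])
I,D=save("wrist","w5"); S,DS=save("side","s5"); T,DT=save("top","t5")
a=cv2.resize(S[120:280,240:440],None,fx=2,fy=2); b=cv2.resize(I,None,fx=.7,fy=.7)
o=np.zeros((420,400+b.shape[1],3),np.uint8); o[:320,:400]=a; o[:b.shape[0],400:]=b; cv2.imwrite("pics/c5.png",o[...,::-1])
C=cloud("side",DS);H=cv2.cvtColor(S,cv2.COLOR_RGB2HSV)
m=((H[...,0]>105)&(H[...,0]<130)&(H[...,1]>150)&(H[...,2]>60)); v,u=np.mgrid[:420,:560]; m&=(v<265)
X=C[m];print(len(X),X.mean(0),X.min(0),X.max(0), u[m].mean(),v[m].mean())
print("hole px side",proj("side",(.4838,-.0742,.04)),"wrist",proj("wrist",(.4838,-.0742,.04)))
E
```

```text
[ 0.984  0.192 -0.999  1.852  0.174  1.19   1.495] 0.16779106976485197<stdin>:8: RuntimeWarning: Mean of empty slice.
  ret = um.true_divide(
Traceback (most recent call last):
ValueError: zero-size array to reduction operation minimum which has no identity
```

View pics/c5.png

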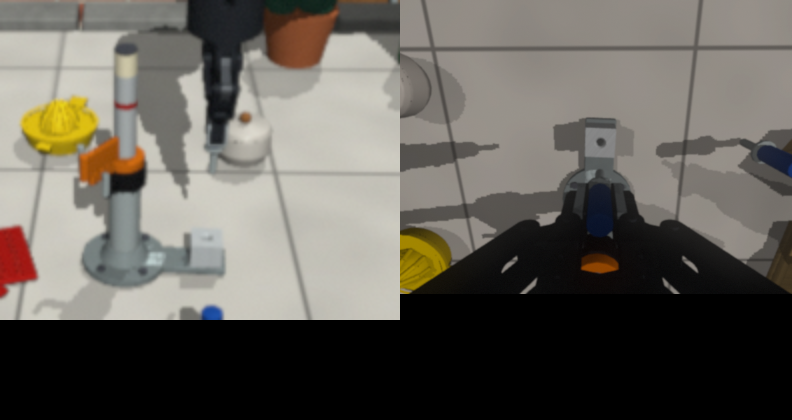

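Emit:
drive_tool --rows '[[[0, 0, 3], 0, 1], [[0, 0, 3], 0, 1], [[-0.05, 0, 1.8], 0, 1], [[0, 0, 0], 0, 1], [[0, 0, 0], 0, 1]]'

```text
time: 9.5
tool_pos: [0.4844, -0.0744, 0.1062]
ee_rot: [[-1.0, 0.0, 0.001], [0.0, 1.0, -0.0], [-0.001, -0.0, -1.0]]
contact_force: [0.5, 1.4, -1.3]
width: 0.171
```

```bash
python3 - <<'E'
from h import *
s=readout.read_state(); print(s["joint_positions"].round(3),s["tool_pos"])
I,D=save("wrist","w6"); S,DS=save("side","s6")
a=cv2.resize(S[180:280,300:400],None,fx=4,fy=4,interpolation=2); b=cv2.resize(I[130:330,180:380],None,fx=2,fy=2,interpolation=2)
cv2.imwrite("pics/c6.png",np.hstack([a,b])[...,::-1])
print("hole px side",proj("side",(.4838,-.0742,.04)),"wrist",proj("wrist",(.4838,-.0742,.04)))
t=s["tool_pos"]-[0,0,.0555]; print("tip px side",proj("side",t),"wrist",proj("wrist",t))
E
```

```text
[ 0.919  0.307 -0.959  1.932  0.289  1.047  1.406] [ 0.48441693 -0.07442188  0.1062466 ]
hole px side [343.6, 238.0] wrist [285.9, 236.7]
tip px side [343.6, 234.2] wrist [285.6, 244.6]
```

View pics/c6.png

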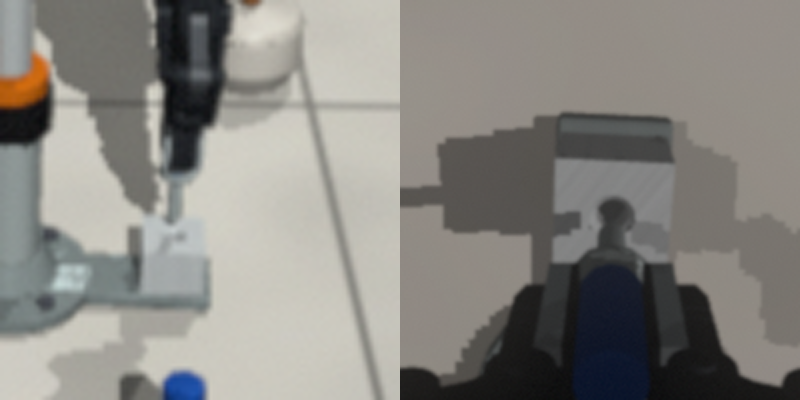

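```bash
python3 - <<'E'
from h import *
I=np.load("pics/w6.npz")["I"]
cv2.imwrite("pics/c7.png",cv2.resize(I[205:275,250:320],None,fx=8,fy=8,interpolation=2)[...,::-1])
for dx in(-.002,0,.002): print(dx,proj("wrist",(.4838+dx,-.0742,.04)),proj("wrist",(.4838,-.0742+dx,.04)))
E
```

```text
-0.002 [285.9, 233.7] [282.7, 236.7]
0 [285.9, 236.7] [285.9, 236.7]
0.002 [285.9, 239.7] [289.2, 236.7]
```

View pics/c7.png

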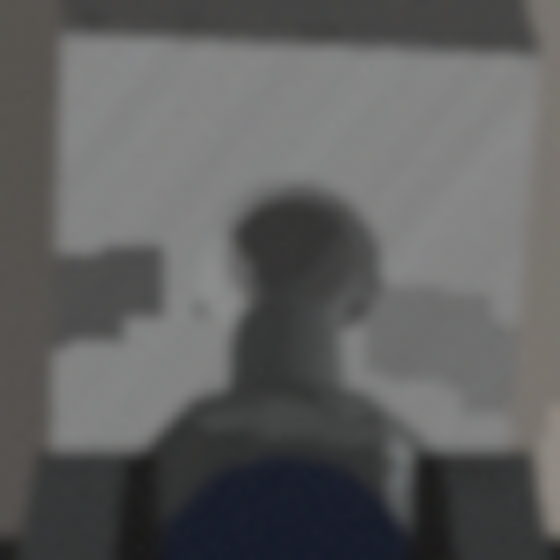

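Emit:
drive_tool --rows '[[[0, 0.1, 0], 0, 1], [[0, 0, 0.7], 0, 1], [[0, 0, 0.7], 0, 1], [[0, 0, 0.7], 0, 1], [[0, 0, 0.7], 0, 1], [[0, 0, 0], 0, 1]]'

```text
time: 10.35
tool_pos: [0.4834, -0.0734, 0.0767]
ee_rot: [[-1.0, 0.0, -0.001], [0.0, 1.0, 0.0], [0.001, 0.0, -1.0]]
contact_force: [-0.8, -0.8, -1.5]
width: 0.169
```

Emit:
drive_tool --rows '[[[0, 0, 0.7], 0, 1], [[0, 0, 0.4], 0, 1], [[0, 0, 0.2], 0, 1], [[0, 0, 0.1], 0, 1], [[0, 0, 0], 0, 1]]'

```text
time: 10.98
tool_pos: [0.4849, -0.0735, 0.0652]
ee_rot: [[-1.0, 0.0, 0.002], [0.0, 1.0, -0.001], [-0.002, -0.001, -1.0]]
contact_force: [-7.0, -0.2, 25.9]
width: 0.174
```

Emit:
drive_tool --rows '[[[0, 0, 0], 0, -0.2], [[0, 0, 0], 0, -0.2], [[0, 0, 0], 0, -0.2], [[0, 0, -1], 0, -0.2], [[0, 0, -4], 0, -0.2], [[0, 0, -6], 0, -0.2], [[0, 0, -6], 0, -0.2], [[0, 0, 0], 0, -0.2], [[0, 0, 0], 0, -0.2]]'

```text
time: 12.1
tool_pos: [0.4835, -0.0736, 0.2333]
ee_rot: [[-1.0, 0.0, 0.0], [0.0, 1.0, -0.001], [-0.0, -0.001, -1.0]]
contact_force: [0.1, 0.5, -0.4]
width: 0.603
```

```bash
python3 - <<'E'
from h import *
s=readout.read_state(); print(s["joint_positions"].round(3),s["tool_pos"])
I,D=save("wrist","w8"); S,DS=save("side","s8")
a=cv2.resize(S[170:270,290:390],None,fx=4,fy=4,interpolation=2); b=cv2.resize(I[100:300,180:380],None,fx=2,fy=2,interpolation=2)
cv2.imwrite("pics/c8.png",np.hstack([a,b])[...,::-1])
for n,II,DD in(("side",S,DS),("wrist",I,D)):
    C=cloud(n,DD);H=cv2.cvtColor(II,cv2.COLOR_RGB2HSV)
    m=((H[...,0]>105)&(H[...,0]<130)&(H[...,1]>150)&(H[...,2]>40))&(abs(C[...,0]-.484)<.03)&(abs(C[...,1]+.074)<.03); X=C[m]
    if len(X): print(n,X.min(0),X.max(0), X[X[:,2]>X[:,2].max()-.005].mean(0))
E
```

```text
[ 1.025  0.138 -1.025  1.785  0.124  1.287  1.539] [ 0.48352956 -0.07358872  0.23333464]
side [ 0.48172497 -0.07693988  0.0485457 ] [ 0.49327455 -0.06333785  0.08705495] [ 0.48877452 -0.07046803  0.08488625]
wrist [ 0.47941596 -0.08042446  0.08016068] [ 0.49207507 -0.06763384  0.08525598] [ 0.48557687 -0.0741028   0.08362933]
```

View pics/c8.png

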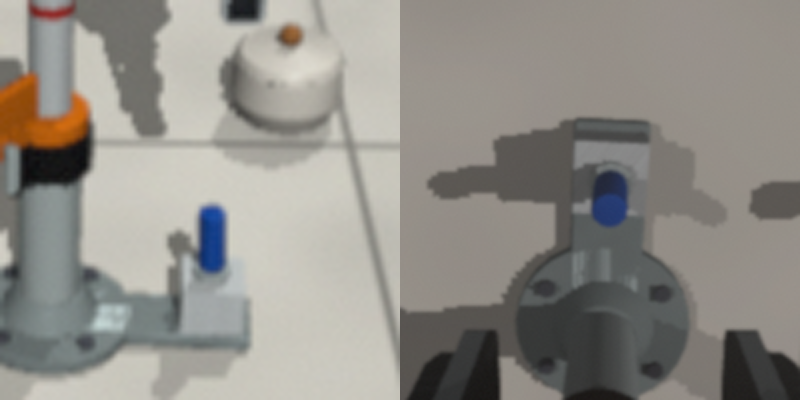

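The side and wrist views show the pin home: shoulder on the foot block, head top at about 0.083. Next is the leg.

Emit:
drive_tool --rows '[[[0, 0, -4.5], 0, -1], [[0, 0, -5], 0, -1], [[-3.2, -0.18, 0], 0, -1], [[-3.2, -0.18, 0], 0, -1], [[-3.2, -0.18, 0], 0, -1], [[0, 0, 0], -0.14, -1], [[0, 0, 0], -0.14, -1], [[0, 0, 0], -0.14, -1], [[0, 0, 0], -0.14, -1], [[0, 0, 0], -0.14, -1], [[0, 0, 0], 0, -1], [[0, 0, 0], 0, -1]]'

```text
time: 13.7
tool_pos: [0.5796, -0.0789, 0.3276]
ee_rot: [[-0.767, -0.642, -0.001], [-0.642, 0.767, 0.0], [0.001, 0.001, -1.0]]
contact_force: [-0.7, -0.4, 0.3]
width: 0.999
```

```bash
python3 - <<'E'
from h import *
s=readout.read_state(); print(s["joint_positions"].round(3),s["tool_pos"],s["ee_rot"].round(3))
I,D=save("wrist","w9"); S,DS=save("side","s9"); C=cloud("wrist",D)
a=S[60:280,200:420]; a=cv2.resize(a,(400,400)); b=cv2.resize(I,(400,300)); b=np.pad(b,((0,100),(0,0),(0,0)))
cv2.imwrite("pics/c9.png",np.hstack([a,b])[...,::-1])
for lo,hi in[(.27,.29)]:
    m=(C[...,2]>lo)&(C[...,2]<hi)&(np.hypot(C[...,0]-.579,C[...,1]+.079)<.03); X=C[m]; print(len(X),X.mean(0),X.min(0),X.max(0))
E
```

```text
[ 0.907  0.421 -1.147  1.393  0.381  1.567  2.061] [ 0.5795907  -0.07888404  0.32763352] [[-0.767 -0.642 -0.001]
 [-0.642  0.767  0.   ]
 [ 0.001  0.001 -1.   ]]
1315 [ 0.5781594  -0.07928255  0.27578273] [ 0.5671215  -0.09035126  0.27000225] [ 0.59087715 -0.06675458  0.27803325]
```

View pics/c9.png

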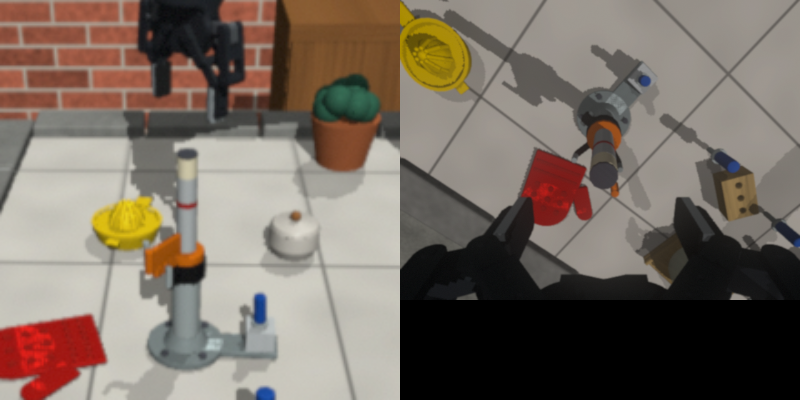

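Emit:
drive_tool --rows '[[[0, 0, 3.5], 0, -1], [[0, 0, 3.5], 0, -1], [[0, 0, 2.75], 0, -1], [[0, 0, 0], 0, -1], [[0, 0, 0], 0, 1], [[0, 0, 0], 0, 1], [[0, 0, 0], 0, 1], [[0, 0, 0], 0, 1], [[0, 0, 0], 0, 1], [[0, 0, 0], 0, 1]]' --force 60

```text
time: 15.05
tool_pos: [0.58, -0.0788, 0.2312]
ee_rot: [[-0.765, -0.644, 0.001], [-0.644, 0.765, -0.0], [-0.0, -0.001, -1.0]]
contact_force: [0.2, 0.4, 4.8]
width: 0.263
```

```bash
python3 - <<'E'
from h import *
s=readout.read_state(); print(s["joint_positions"].round(3),s["tool_pos"],s["contact_force"],s["width"])
S,DS=save("side","s10")
a=cv2.resize(S[100:280,240:380],None,fx=4,fy=4)[:600]; cv2.imwrite("pics/c10.png",a[...,::-1])
E
```

```text
[ 0.908  0.473 -1.119  1.548  0.43   1.39   2.025] [ 0.57997675 -0.07883903  0.23119838] [0.20632576 0.40249037 4.79216979] 0.2629256260465264
```

View pics/c10.png

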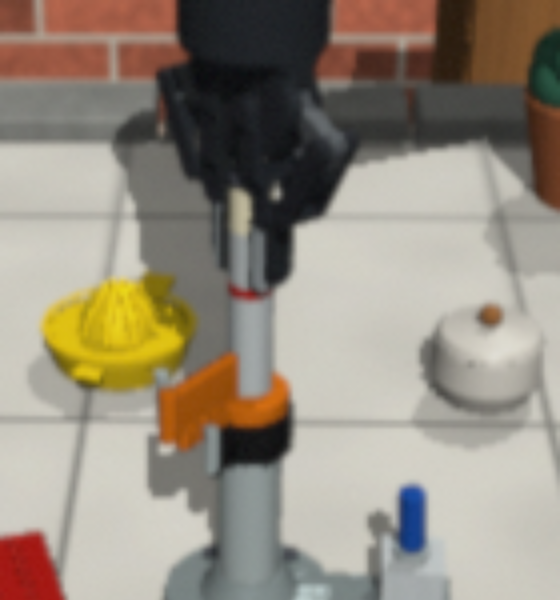

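Gripped: the fingertips end just above the red ring at (248,293) in the crop. I'll push down 60 mm.

Emit:
drive_tool --rows '[[[0, 0, 1.5], 0, 1], [[0, 0, 1.5], 0, 1], [[0, 0, 1.5], 0, 1], [[0, 0, 1.5], 0, 1], [[0, 0, 0], 0, 1], [[0, 0, 0], 0, 1], [[0, 0, 0], 0, 1]]'

```text
time: 15.98
tool_pos: [0.58, -0.0788, 0.1716]
ee_rot: [[-0.765, -0.644, 0.001], [-0.644, 0.765, -0.0], [-0.001, -0.0, -1.0]]
contact_force: [-1.0, 0.6, 7.5]
width: 0.263
```

```bash
python3 - <<'E'
from h import *
s=readout.read_state(); print(s["joint_positions"].round(3),s["tool_pos"],s["contact_force"],s["width"])
S,DS=save("side","s11")
a=cv2.resize(S[150:230,260:340],None,fx=7,fy=7,interpolation=2)[:600]; cv2.imwrite("pics/c11.png",a[...,::-1])
C=cloud("side",DS);H=cv2.cvtColor(S,cv2.COLOR_RGB2HSV).astype(int)
m=((H[...,0]<4)|(H[...,0]>172))&(H[...,1]>130); m[:,:285]=0;m[:,325:]=0;m[:150]=0;m[220:]=0
v,u=np.nonzero(m);print(len(v), u.mean() if len(u) else 0, v.min() if len(u) else 0,v.max() if len(u) else 0); print(C[m].mean(0) if len(u) else 0)
print("front ring z.15",proj("side",(.5794,-.067,.15)),proj("side",(.5794,-.067,.156)))
E
```

```text
[ 0.888  0.522 -1.086  1.623  0.477  1.289  1.991] [ 0.58004622 -0.07877344  0.17157554] [-1.03634068  0.61759587  7.54326463] 0.26267359646063315
5 301.6 197 198
[ 0.58114624 -0.06688382  0.15293671]
front ring z.15 [302.4, 198.5] [302.4, 196.2]
```

View pics/c11.png

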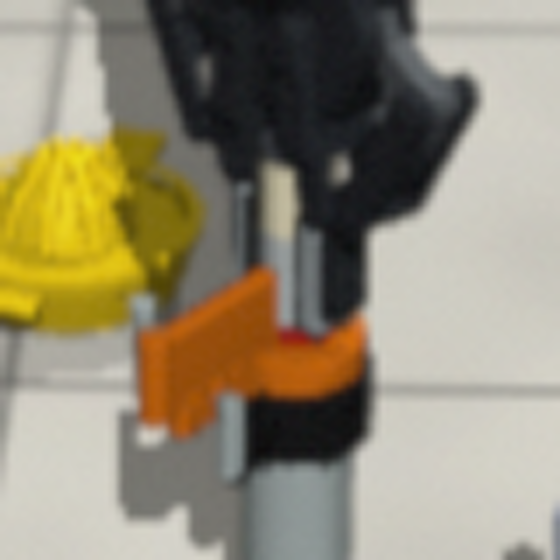

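The red ring is at rows 197–198, and a ring level with the cam top should show at 196.2–198.5, so the leg is at the mark. Both fingers are clear of the blade. I'll start the clockwise sweep.

Emit:
drive_tool --rows '[[[0, 0, 0], 0.1, 1], [[0, 0, 0], 0.1, 1], [[0, 0, 0], 0.1, 1], [[0, 0, 0], 0.1, 1], [[0, 0, 0], 0.1, 1], [[0, 0, 0], 0.1, 1], [[0, 0, 0], 0.1, 1], [[0, 0, 0], 0.1, 1], [[0, 0, 0], 0, 1], [[0, 0, 0], 0, 1]]'

```text
time: 17.27
tool_pos: [0.5799, -0.0785, 0.1716]
ee_rot: [[-0.995, 0.1, 0.0], [0.1, 0.995, -0.0], [-0.0, -0.0, -1.0]]
contact_force: [-2.4, 0.3, 7.8]
width: 0.262
```

```bash
cat > look.py <<'E'
from h import *
import sys
s=readout.read_state(); print(s["joint_positions"].round(3),s["tool_pos"],s["contact_force"],s["ft_torque"],s["width"],np.arctan2(s["ee_rot"][1,1],s["ee_rot"][0,1]))
t=sys.argv[1]
S,DS=save("side","s"+t);T,DT=save("top","t"+t)
a=cv2.resize(S[150:230,255:335],(400,400),interpolation=2); b=cv2.resize(T[180:250,265:335],(400,400),interpolation=2)
cv2.imwrite(f"pics/c{t}.png",np.hstack([a,b])[...,::-1])
H=cv2.cvtColor(S,cv2.COLOR_RGB2HSV).astype(int); C=cloud("side",DS)
m=((H[...,0]<4)|(H[...,0]>172))&(H[...,1]>130); m[:,:285]=0;m[:,325:]=0;m[:150]=0;m[220:]=0
if m.any(): v,u=np.nonzero(m);print("red",len(v),v.min(),v.max(),C[m].mean(0))
for n,I,D in(("side",S,DS),("top",T,DT)):
    C=cloud(n,D);H=cv2.cvtColor(I,cv2.COLOR_RGB2HSV).astype(int)
    m=(H[...,0]>5)&(H[...,0]<16)&(H[...,1]>160)&(C[...,2]>.155)&(C[...,2]<.19)
    r=np.hypot(C[...,0]-.5794,C[...,1]+.079); m&=(r>.028)&(r<.08); X=C[m]
    if len(X): q=X[np.hypot(X[:,0]-.5794,X[:,1]+.079)>.045]; print(n,len(X),"blade ang",np.arctan2(X[:,1]+.079,X[:,0]-.5794).mean(), np.arctan2(q[:,1]+.079,q[:,0]-.5794).mean())
E
python3 look.py 12
```

```text
[ 0.79   0.453 -0.932  1.628  0.379  1.254  1.258] [ 0.57985689 -0.07853554  0.17159921] [-2.36830787  0.25473508  7.76651522] [0.1870174  0.44244247 0.0794377 ] 0.2622123372966494 1.4709313445963748
red 2 198 198 [ 0.58134958 -0.06646456  0.15167329]
side 207 blade ang 0.5721609495918362 0.5587283229554321
```

View pics/c12.png

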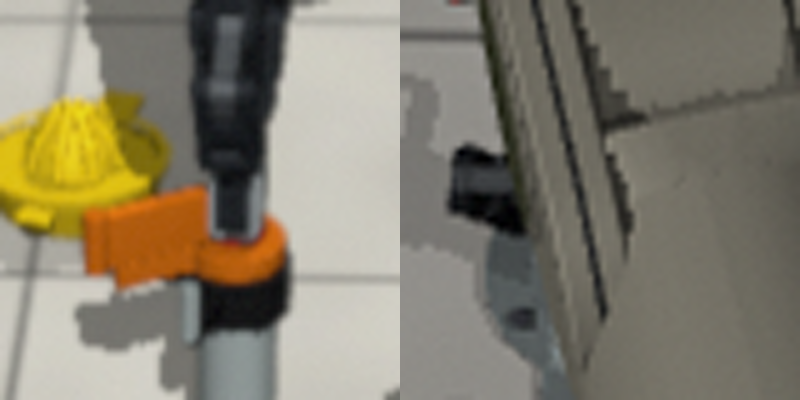

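The blade has moved to about 0.55 rad in world yaw, the red ring is still at the mark, and the force is modest. I'll carry on.

Emit:
drive_tool --rows '[[[0, 0, 0], 0.1, 1], [[0, 0, 0], 0.1, 1], [[0, 0, 0], 0.1, 1], [[0, 0, 0], 0.1, 1], [[0, 0, 0], 0.1, 1], [[0, 0, 0], 0, 1], [[0, 0, 0], 0, 1]]'

```text
time: 18.25
tool_pos: [0.5799, -0.0784, 0.1716]
ee_rot: [[-0.826, 0.564, 0.001], [0.564, 0.826, 0.0], [-0.0, 0.0, -1.0]]
contact_force: [-2.2, 1.4, 8.3]
width: 0.269
```

```bash
python3 look.py 13
```

```text
[ 0.727  0.42  -0.84   1.631  0.327  1.238  0.793] [ 0.5799483  -0.0783631   0.17161435] [-2.18295305  1.42644062  8.29250675] [0.27779322 0.37590078 0.00358653] 0.2687191348258735 0.971148356363425
red 6 197 198 [ 0.57812528 -0.06644369  0.15299712]
side 188 blade ang 0.08551228765706825 0.07496600457583383
```

View pics/c13.png

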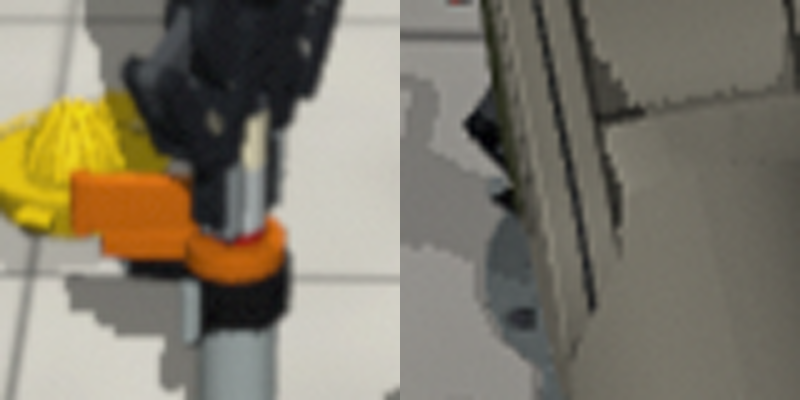

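Emit:
drive_tool --rows '[[[0, 0, 0], 0.05, 1], [[0, 0, 0], 0.04, 1], [[0, 0, 0], 0, 1], [[0, 0, 0], 0, 1]]'

```text
time: 18.85
tool_pos: [0.5799, -0.078, 0.1716]
ee_rot: [[-0.772, 0.636, 0.0], [0.636, 0.772, 0.0], [-0.0, 0.001, -1.0]]
contact_force: [-2.4, 2.8, 6.7]
width: 0.267
```

```bash
python3 look.py 14
```

```text
[ 0.715  0.415 -0.824  1.631  0.319  1.236  0.709] [ 0.57986676 -0.07804537  0.17163295] [-2.36443957  2.77093851  6.72778683] [0.29568022 0.50874574 0.09513384] 0.2673587743792352 0.8816360008126071
red 7 197 198 [ 0.57689522 -0.06639969  0.15358338]
side 184 blade ang 0.03762774001458641 0.02763549683742983
```

Emit:
drive_tool --rows '[[[0, 0, 0], 0.04, 1], [[0, 0, 0], 0.04, 1], [[0, 0, 0], 0, 1], [[0, 0, 0], 0, 1]]'

```text
time: 19.45
tool_pos: [0.5797, -0.0772, 0.1716]
ee_rot: [[-0.719, 0.695, 0.0], [0.695, 0.719, 0.001], [0.001, 0.001, -1.0]]
contact_force: [-2.6, 5.7, 8.4]
width: 0.272
```

```bash
python3 look.py 15
```

```text
[ 0.705  0.411 -0.811  1.632  0.311  1.234  0.634] [ 0.57971254 -0.07722741  0.17161729] [-2.62900631  5.67601541  8.35442036] [0.39807243 0.78272606 0.29034906] 0.27184777227360446 0.8028741185022511
red 5 197 198 [ 0.5776905  -0.06596852  0.15354941]
side 189 blade ang 0.03301005414220711 0.017525556015083717
```

View pics/c15.png

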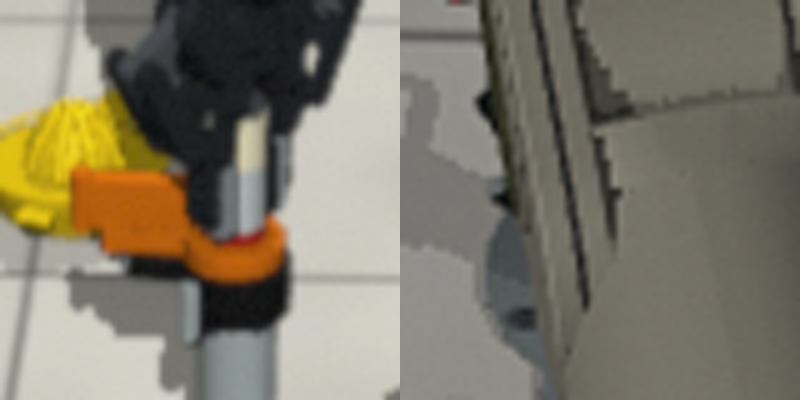

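The blade has stopped at about -0.05 rad, which is the post's x direction, and the torque is rising against the stop. One last check of the pin, then hand in.

```bash
python3 - <<'E'
from h import *
I,D=save("side","s16"); C=cloud("side",D);H=cv2.cvtColor(I,cv2.COLOR_RGB2HSV)
m=((H[...,0]>105)&(H[...,0]<130)&(H[...,1]>150)&(H[...,2]>40))&(abs(C[...,0]-.484)<.03)&(abs(C[...,1]+.074)<.03); X=C[m]; print(X.min(0),X.max(0))
s=readout.read_state(); print(s["time"],s["tool_pos"],s["contact_force"],s["ft_torque"],s["width"])
cv2.imwrite("pics/s16.png",I[...,::-1])
E
```

```text
[ 0.48156356 -0.07834682  0.04696468] [ 0.49312489 -0.06425451  0.08558172]
19.6 [ 0.57968807 -0.0772462   0.17158038] [-2.57782109  5.47308464  7.90218671] [0.44107471 0.78709482 0.29746399] 0.2661152397506485
```

View pics/s16.png

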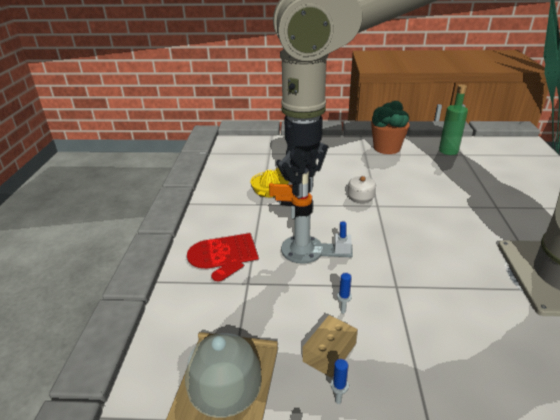

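The pin is home at (343,230), the lever at (282,191) is closed, and the bystanders are where they were.

```bash
python3 -c "
from bench import order
print(order.hand_in())"
```

```text
the job is handed in; nothing more can be done
None
```

I set up the lamp post and handed the job in at about 19.6 s; the hand-in gave no verdict. The arm is still gripping the leg at the mark, with the lever closed and the pin home, ready for you to tighten the clamp screw.

- **Pin:** I took the smallest blue pin from the bamboo block, pushed it into the foot's opening until its shoulder met the block at about 26 N, and let go. In the last pictures it stands upright with its head top at about 0.083–0.085 m, against 0.082 m expected when fully home.
- **Leg:** I gripped it with 60 N and pushed it down 60 mm. The red ring's middle reads about 0.1535 m, against 0.153 m expected at the mark. The spring pushes back with about 8 N.
- **Lever:** I swept it clockwise until the blade stopped. It now lies at about -0.05 rad, in line with the measured direction away from the pin opening. The torque rose from 0.1 to 0.3 N m over the last 0.08 rad of turn, so it is at its stop.
- **Bystanders:** I judged these by eye in the last side view. The salt cellar, squeezer, trivet and cloche look unmoved.

Two checks were weaker. In the last pictures the arm hid the lever from the top camera, so its angle comes from the side camera and the torque. There is also a sideways force of about 6 N on the tool, because I left it pushing the lever against its stop.

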